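# Set the jam pump for small portions and hold it down

### The arm

A 6-joint arm with a two-finger parallel gripper is mounted at the origin on the work surface. World frame = base frame: x ahead of the robot, y to its left, z up, the work surface at z = 0. Lengths are in m, angles in degrees, forces in N, time in s.
With the tool pointing down it reaches from about 0.35 to 0.875 m from the base axis. Payload 15.5 kg.
Tool frame: the origin (TCP) lies between the finger pads; the fingertips stand 22 mm ahead of it and the grasp point (between the pads) lies 3 mm ahead of it (tcp_to_tips is the distance from the TCP to the fingertips, in m); z points along the fingers, y is the line along which they close (so a half turn about z gives the same grasp; the last joint's range is limited). The gripper opens to 85 mm and grips with 20 to 120 N. Pads are 22 mm wide; open, the fingers measure 114 mm over their backs; the gripper's body (76 mm by 85 mm) begins 54 mm behind the grasp point. The pads swing forward as they close: fully open they stand 13 mm farther back than shut.
Start: joints at [67.466, 28.281, 77.091, -0, 74.628, -5.472], TCP at [0.183, 0.597, 0.227] pointing down, gripper open.
Joint ranges: [-166.48, 166.48], [-47.26, 123.95], [12.59, 153.08], [-70.14, 250.14], [6.76, 159.57], [-176.63, 176.63]. Speed limits (degrees/s): [108.29, 108.29, 147.25, 172.46, 172.46, 172.46].

### API

Orientations are given as a 3x3 rotation matrix whose columns are the frame's x, y, z axes.
In Python, from rig import * gives the robot as it stands.
- The arm moves only by the tool drive_tool, never from a script. Its arguments are lists of equal length, an entry for each row: "gripper": the opening, from 0 (shut) to 1 (fully open); "slide": the shift along the tool's x, y, z in cm, a list of three; "roll": the turn about the tool's z in degrees. A call has exactly 10 rows; each row shifts and turns the commanded pose from where the row before left it, along the tool's axes as they then stand; what a row does not reach is not made up. A row lasts 1/8 s, in which the tool goes at most 62.5 mm and 10.7 degrees, less where a joint would pass 70% of its speed; a pose out of reach is approached as far as the arm can. A call with a gripper value outside its range is refused whole. The fingers move at their own pace and stop on an object; the grip force is fixed at half the most. Time passes only in rows, so rows that do not move let the fingers close, or fill a call up. It gives the time, the measured TCP pose, the force, the opening and the grip force at its end, in the units of the state.
- state(): the state, without advancing time (a new reading comes with each control period).
- capture(name): name is "side" or "top"; returns a dict with "pixels" (420x560x3 uint8, blue, green, red), "fov_y" (degrees; the focal length in pixels is half the picture's height over the tangent of half this angle, whatever the lens; pixels are square), "cx", "cy" (the principal point, pixels), "pose" (4x4, takes a point from camera to world coordinates). Camera axes: x right, y up, looking along -z (the intrinsics and any distortion apply to the point x, -y, -z); pixel columns grow to the right and rows downward; lengths in m; the calibration is good to about 2 mm. A picture is of the moment at which its call begins. There is no depth.
- close_job(): hands the job in; it is judged then, once.
Trained networks look in a picture, given as the dict that the camera call returned (one of the last four; its "shot" number tells which), for a name from the list of things; names that differ only in an ending like _2 or _b are one class to them, and where a whole thing is asked for, a point or a joint stands for the part that bears it (a point fixed in the world has none). Each returns a list of dicts, best first, with "conf" (0 to 1); they miss things now and then, are a little off and sometimes report something else, mostly with a low value. They report only what shows in the picture. A call takes as long as a camera call. They do not tell look-alikes from the thing itself.
- regions_of(picture, name): "mask" (420x560 bool, what is visible of it).
- spot_point(picture, name): "at" ([x, y, z] in m, in the coordinates of the camera as it stood for that picture, good to about 4 mm: a listed point, or the origin of a listed thing).
The state is a dict: "time": time; "joint_positions": joint angles; "joint_vel": joint speeds; "joint_torque": joint torques, N m; "position": TCP position; "tcp_rot": TCP orientation; "force": force on the tool from outside, world axes, zero at the start; "wrist_torque": the same for the moment, N m; "grip_width": opening from 0.0 (shut) to 1.0 (fully open); "grasp_force": force on a finger pad.
Only numpy, scipy, OpenCV 4.12 (cv2) and the standard library are available. Lean on these libraries where they do the work, as an engineer would, in place of code of your own. Each camera call takes 0.05 s, during which the arm holds its last target. There are 200 camera calls.

### The job

The empty jam pump on the bread counter is being set for small portions. Take the taller of the two white portion sleeves from the wooden board, slide it down over the pump's upright spring plunger until it sits flat on the pump's cap, then press the plunger down with the gripper until its top is level with the top of the sleeve. Finish while still holding the plunger pressed there, and leave the other sleeve, the jar and the cup where they are.

Things in the scene. Friction and masses are not known exactly. Their poses are not given: they have to be found in the camera images.
- tall_sleeve: the taller white plastic portion sleeve: a plain tube 50 mm high, outer diameter 32 mm, bore 19 mm, open at both ends, about 45 g, loose, standing upright on the wooden board. Origin at the centre of its underside, z along its axis (up at the start). Same either way up
- tall_sleeve_mid (a point): the middle of the tall sleeve, on its axis, 25 mm from either end
- short_sleeve: the other white portion sleeve, same diameters (32 mm outside, 19 mm bore) but only 30 mm high, standing on the same board 110 to 126 mm (centre to centre) from the tall one. Origin at the centre of its underside. To be left alone
- board: fixed dark wooden board 120 x 200 mm, 12 mm thick, on which both sleeves stand, in either order, spaced along its y (long) axis. Origin at the centre of its underside, on the counter
- pump: jam pump fixed to the counter: white round crock 120 mm wide, steel lid 124 mm wide (top 95 mm above the counter), in its middle a round steel cap 50 mm wide with its flat top 115 mm above the counter. A 12 mm thick spout leaves the cap's side along the pump's +x, below the cap's top, and ends 94 mm from the axis. Origin at the centre of the underside, on the counter, z up
- pump_seat (a point): centre of the cap's flat top, where the sleeve sits; the plunger rises from here
- plunger_top (a point): centre of the top face of the plunger: an upright steel rod 16 mm in diameter with a 3 mm chamfer round its top, standing 75 mm above the cap when not pressed (190 mm above the counter). This point goes down with the plunger
- plunger (a joint): travel of the plunger in m: 0 when fully up, growing as it is pressed straight down, 0.040 at the bottom stop. A spring pushes it back up: about 3 N at the start of the travel, growing by 0.25 N per mm; it springs up when let go. With the tall sleeve seated its top is level with the sleeve's top at 0.025
- jar: closed amber glass jam jar, 64 mm in diameter, 85 mm high, about 0.3 kg, loose, beyond the work. Origin at the centre of its underside. To be left alone
- cup: white ceramic cup, 76 mm wide at the rim, 75 mm high, loose, beyond the work. Origin at the centre of its underside. To be left alone
Mind the look-alikes: they are no part of the job. What is shaped like the tall_sleeve but green is not meant. Of the things that look like the pump, take the one that is farthest from the robot's base at the start.

How it is judged:
By the outcome, as a careful person would: the job done as asked, in the order asked, and still so for the second after the job is handed in, while the arm keeps its last pose, push and grip.
It also fails if it takes over 61 s, if anything falls off the work surface, if the arm or the gripper's body presses on something with over 40 N, if the wrist force passes 120 N, or if a joint passes its speed limit or range.

## Working session

There is one attempt and no reset: what is moved stays moved. The work goes in short steps, Python scripts to look and compute and a tool call to move; the robot and the scene stay as the last step left them, time stands still between calls to the robot, and variables do not carry over. Pictures are saved under pics/ and viewed, at most 10 in all, crops included, and the job is handed in when it is done.

Besides the shell and the picture viewer there is one more tool, called as name([rows], argument=value, ...), one row to a line, values as JSON. drive_tool: Moves the arm, as the interface text tells. Its arguments: {"type":"object","properties":{"gripper":{"type":"array"},"slide":{"type":"array"},"roll":{"type":"array"}},"required":["gripper","slide","roll"]}

```bash
mkdir -p pics; cat > h.py <<'E'
from rig import *
import numpy as np, cv2
def w(c,p): return (c["pose"]@np.append(p,1))[:3]
E
python3 - <<'E'
from h import *
s=state(); print(s["time"],s["position"],s["tcp_rot"],s["grip_width"])
for n in("side","top"):
    c=capture(n); cv2.imwrite(f"pics/{n}0.png",c["pixels"])
    print(n,c["fov_y"],c["cx"],c["cy"],[k for k in c], c["pose"].round(3).tolist() if hasattr(c["pose"],"round") else c["pose"])
    for k in("tall_sleeve","short_sleeve","pump_seat","plunger_top","board","pump","jar","cup"):
        for d in spot_point(c,k): print(n,k,round(d["conf"],2),np.round(w(c,d["at"]),3))
E
```

```text
0.0 [0.18325051 0.59714059 0.2263733 ] [[-9.55975269e-01  2.93446851e-01 -4.81078177e-04]
 [ 2.93447222e-01  9.55974562e-01 -1.16850867e-03]
 [ 1.17003309e-04 -1.25823645e-03 -9.99999202e-01]] 0.9997141490782782
side 50.21543536218839 279.9763472284596 206.5758978086159 ['pixels', 'fov_y', 'cx', 'cy', 'pose', 'shot'] [[0.982, 0.119, -0.15, 0.413], [-0.19, 0.681, -0.707, -0.75], [0.018, 0.723, 0.691, 0.833], [0.0, 0.0, 0.0, 1.0]]
side tall_sleeve 0.93 [ 0.683 -0.358  0.001]
side tall_sleeve 0.88 [ 0.616 -0.241  0.016]
side short_sleeve 0.46 [ 0.564 -0.137  0.01 ]
side pump_seat 0.8 [0.355 0.078 0.116]
side pump_seat 0.79 [0.572 0.141 0.116]
side plunger_top 0.74 [0.354 0.08  0.194]
side plunger_top 0.73 [0.571 0.142 0.19 ]
side plunger_top 0.27 [ 0.615 -0.235  0.039]
side board 0.64 [ 0.586 -0.189  0.003]
side board 0.17 [ 0.574  0.144 -0.001]
side pump 0.68 [ 0.574  0.141 -0.   ]
side jar 0.71 [0.754 0.07  0.   ]
top 45.38132710620368 271.8103182961995 209.39472648942692 ['pixels', 'fov_y', 'cx', 'cy', 'pose', 'shot'] [[-0.013, 0.99, -0.138, 0.429], [-1.0, -0.009, 0.025, -0.023], [0.023, 0.138, 0.99, 1.197], [0.0, 0.0, 0.0, 1.0]]
top tall_sleeve 0.6 [ 0.687 -0.357  0.003]
top tall_sleeve 0.48 [ 0.622 -0.243  0.011]
top short_sleeve 0.41 [ 0.567 -0.144  0.009]
top pump_seat 0.83 [0.357 0.076 0.119]
top pump_seat 0.68 [0.572 0.134 0.117]
top pump_seat 0.61 [ 0.564 -0.141  0.013]
top plunger_top 0.53 [0.572 0.14  0.192]
top plunger_top 0.41 [0.353 0.079 0.192]
top board 0.69 [ 0.592 -0.191 -0.002]
top board 0.69 [ 0.564 -0.141  0.008]
top pump 0.71 [0.574 0.139 0.002]
top pump 0.6 [0.354 0.078 0.002]
top jar 0.95 [0.756 0.067 0.001]
top cup 0.77 [ 0.801 -0.115  0.001]
```

View pics/side0.png

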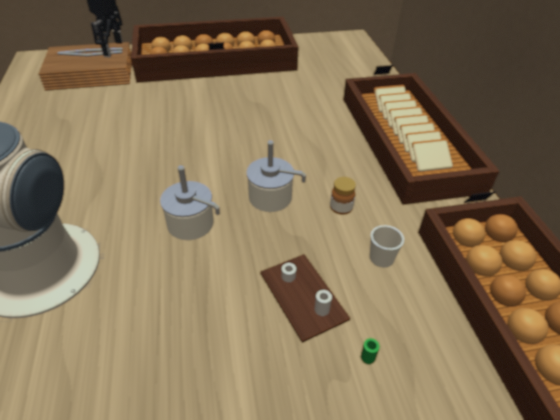

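View pics/top0.png

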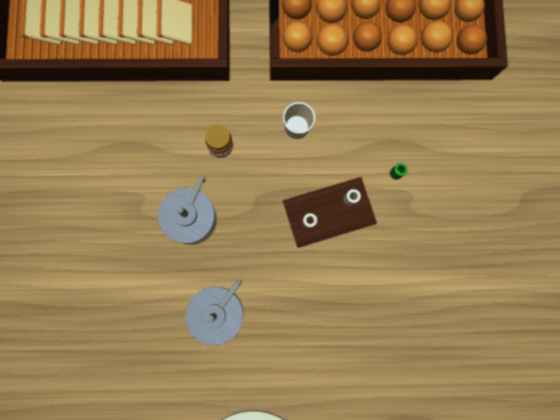

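Side view: the candidates for the sleeve are short white (289,271), tall white (323,302) and green (370,350). The pumps are at (189,208), near, and (271,182), far. I choose the white sleeve at (323,302) and the far pump at (271,182). A close crop will check this.

```bash
cat >> h.py <<'E'
def proj(c,p):
    q=np.linalg.inv(c["pose"])@np.append(p,1); f=210/np.tan(np.radians(c["fov_y"]/2))
    return np.array([c["cx"]+f*q[0]/-q[2], c["cy"]-f*q[1]/-q[2]])
def ray(c,uv):
    f=210/np.tan(np.radians(c["fov_y"]/2)); d=c["pose"][:3,:3]@np.array([(uv[0]-c["cx"])/f,-(uv[1]-c["cy"])/f,-1])
    return c["pose"][:3,3],d
def atz(c,uv,z):
    o,d=ray(c,uv); return o+d*(z-o[2])/d[2]
def tile(c,ctr,r=25,k=8,marks=()):
    x,y=np.round(ctr).astype(int); im=cv2.copyMakeBorder(c["pixels"],60,60,60,60,cv2.BORDER_CONSTANT)[y+60-r:y+60+r,x+60-r:x+60+r]
    im=cv2.resize(im,None,fx=k,fy=k,interpolation=cv2.INTER_CUBIC)
    for m in marks:
        for uv in m: cv2.circle(im,tuple(int(v) for v in ((uv-[x-r,y-r]+.5)*k)),0,(0,0,255),2)
    for t in range(0,2*r,10):
        cv2.putText(im,str(x-r+t),(t*k,8),0,.3,(0,255,255),1); cv2.putText(im,str(y-r+t),(0,t*k+8),0,.3,(0,255,255),1)
    return im
def circ(c,p,R): return [proj(c,np.array(p)+[R*np.cos(a),R*np.sin(a),0]) for a in np.arange(0,6.28,.15)]
E
python3 - <<'E'
from h import *
S=[.619,-.242]; P=[.573,.140]
rows=[]
for n in("side","top"):
    c=capture(n)
    a=tile(c,proj(c,S+[.062]),18,10,[circ(c,S+[.062],.016),circ(c,S+[.062],.0095),circ(c,S+[.012],.016)])
    b=tile(c,proj(c,P+[.15]),30,6,[circ(c,P+[.19],.008),circ(c,P+[.115],.025),circ(c,P+[.095],.062)])
    rows.append(np.hstack([cv2.resize(a,(300,300)),cv2.resize(b,(300,300))]))
cv2.imwrite("pics/c1.png",np.vstack(rows))
E
```

```text
(no output)
```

View pics/c1.png

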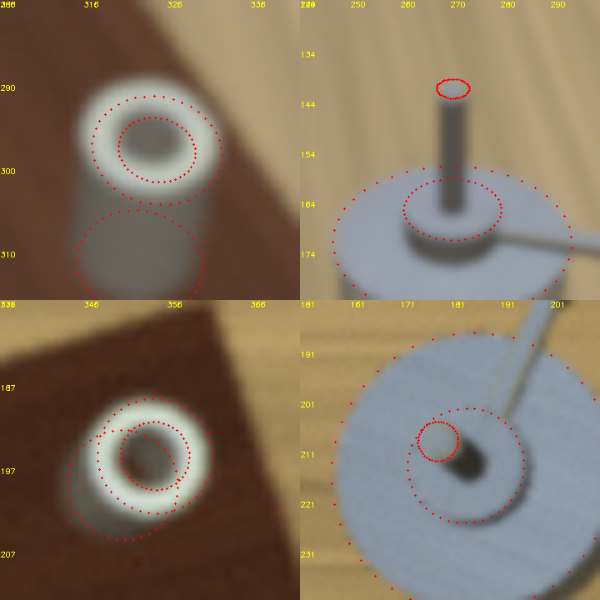

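The crop confirms a tall white sleeve, with its top ring at side (322,296) and top (353,196). It lies about 2 mm from the first estimate, so I use (0.6175, -0.240). The far pump's plunger outline matches at side (269,140) and top (177,208), so the pump is at (0.573, 0.140). Next I move over the sleeve.

drive_tool([
  [-1.5, -1.5, -3],
  [-3.5, -3.5, 0],
  [-3.5, -3.5, 0],
  [-3.5, -3.5, 0],
  [-3.5, -3.5, 0],
  [-3.5, -3.5, 0],
  [-3.5, -3.5, 0],
  [-3.5, -3.5, 0],
  [-3.5, -3.5, 0],
  [-3.5, -3.5, 0],
], gripper=[1, 1, 1, 1, 1, 1, 1, 1, 1, 1], roll=[0, 0, 0, 0, 0, 0, 0, 0, 0, 0])

```text
time: 2.25
position: [0.4027, 0.1837, 0.2572]
tcp_rot: [[-0.956, 0.293, 0.001], [0.293, 0.956, 0.0], [-0.001, 0.0, -1.0]]
force: [0.8, 0.3, 0.0]
grip_width: 1.003
grasp_force: 0.0
```

drive_tool([
  [-3.5, -3.5, 0],
  [-3.5, -3.5, 0],
  [-3.5, -3.5, 0],
  [-3.5, -3.5, 0],
  [-3.5, -3.5, 0],
  [-3.5, -3.5, 0],
  [-3.5, -3.5, 0],
  [-3.5, -3.5, 0],
  [-3, -3, 0],
  [0, 0, 0],
], gripper=[1, 1, 1, 1, 1, 1, 1, 1, 1, 1], roll=[0, 0, 0, 0, 0, 0, 0, 0, 0, 0])

```text
time: 3.5
position: [0.6082, -0.2047, 0.2564]
tcp_rot: [[-0.955, 0.296, 0.0], [0.296, 0.955, -0.0], [-0.0, -0.0, -1.0]]
force: [-0.9, 1.1, 0.3]
grip_width: 0.995
grasp_force: 0.0
```

```bash
cat >> h.py <<'E'
def go(t):
    s=state(); print("t",s["time"],"pos",np.round(s["position"],4),"z",np.round(s["tcp_rot"][:,2],4),"F",np.round(s["force"],1),"g",round(s["grip_width"],3),round(s["grasp_force"],1))
    print("slide cm",np.round(100*s["tcp_rot"].T@(np.array(t)-s["position"]),2))
E
python3 -c "
from h import *
go([.6175,-.240,.05])"
```

```text
t 3.5 pos [ 0.6082 -0.2047  0.2564] z [ 2.e-04 -5.e-04 -1.e+00] F [-0.9  1.1  0.3] g 0.995 0.0
slide cm [-1.92 -3.09 20.64]
```

drive_tool([
  [-0.9, -1.5, 2],
  [-1.0, -1.6, 3],
  [0, 0, 4],
  [0, 0, 4],
  [0, 0, 2],
  [0, 0, 0],
  [0, 0, 0],
  [0, 0, 0],
  [0, 0, 0],
  [0, 0, 0],
], gripper=[1, 1, 1, 1, 1, 1, 1, 1, 1, 1], roll=[0, 0, 0, 0, 0, 0, 0, 0, 0, 0])

```text
time: 4.75
position: [0.6166, -0.2374, 0.1074]
tcp_rot: [[-0.956, 0.293, 0.001], [0.293, 0.956, -0.0], [-0.001, -0.0, -1.0]]
force: [1.1, -0.0, -0.6]
grip_width: 1.0
grasp_force: 0.0
```

```bash
python3 -c "
from h import *
go([.6175,-.240,.05])
S=[.6175,-.24]
c=capture('side');d=capture('top')
cv2.imwrite('pics/c2.png',np.hstack([tile(x,proj(x,S+[.062]),30,6,[circ(x,S+[.062],.016)]) for x in(c,d)]))"
```

```text
t 4.75 pos [ 0.6166 -0.2374  0.1074] z [ 5.e-04 -3.e-04 -1.e+00] F [ 1.1 -0.  -0.6] g 1.0 0.0
slide cm [-0.16 -0.22  5.74]
```

View pics/c2.png

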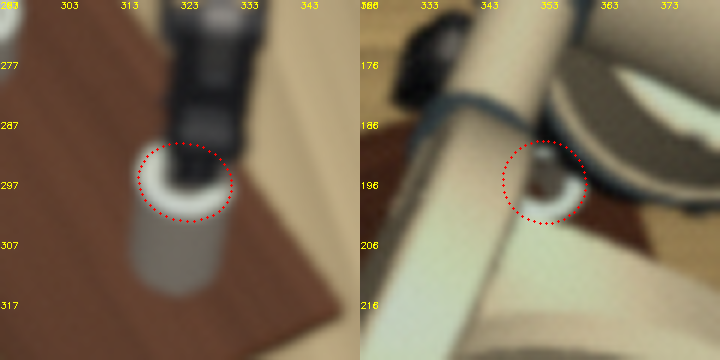

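The outline sits on the sleeve's ring in both views, at side (322,296) and top (352,195). I descend and grip.

drive_tool([
  [-0.1, -0.2, 2],
  [0, 0, 2],
  [0, 0, 1.7],
  [0, 0, 0],
  [0, 0, 0],
  [0, 0, 0],
  [0, 0, 0],
  [0, 0, 0],
  [0, 0, 0],
  [0, 0, 0],
], gripper=[1, 1, 1, 1, 1, 0, 0, 0, 0, 0], roll=[0, 0, 0, 0, 0, 0, 0, 0, 0, 0])

```text
time: 6.1
position: [0.6173, -0.2396, 0.0507]
tcp_rot: [[-0.956, 0.293, 0.001], [0.293, 0.956, -0.0], [-0.001, -0.0, -1.0]]
force: [0.2, 1.0, 6.9]
grip_width: 0.335
grasp_force: 58.7
```

drive_tool([
  [0, 0, 0],
  [0, 0, 0],
  [0, 0, 0],
  [0, 0, 0],
  [0, 0, 0],
  [0, 0, 0],
  [0, 0, 0],
  [0, 0, 0],
  [0, 0, 0],
  [0, 0, 0],
], gripper=[0, 0, 0, 0, 0, 0, 0, 0, 0, 0], roll=[0, 0, 0, 0, 0, 0, 0, 0, 0, 0])

```text
time: 7.35
position: [0.6173, -0.2397, 0.0507]
tcp_rot: [[-0.956, 0.293, 0.001], [0.293, 0.956, -0.0], [-0.001, -0.0, -1.0]]
force: [-0.0, 1.0, 6.8]
grip_width: 0.334
grasp_force: 58.7
```

drive_tool([
  [0, 0, -1],
  [0, 0, -2],
  [0, 0, -3],
  [0, 0, -4],
  [0, 0, -4],
  [0, 0, -4],
  [0, 0, -2],
  [0, 0, -1],
  [0, 0, 0],
  [0, 0, 0],
], gripper=[0, 0, 0, 0, 0, 0, 0, 0, 0, 0], roll=[0, 0, 0, 0, 0, 0, 0, 0, 0, 0])

```text
time: 8.6
position: [0.6164, -0.2393, 0.2589]
tcp_rot: [[-0.956, 0.293, -0.002], [0.293, 0.956, 0.001], [0.002, 0.0, -1.0]]
force: [-0.2, 0.8, -0.8]
grip_width: 0.334
grasp_force: 59.2
```

```bash
python3 -c "
from h import *
go([.573,.14,.26])"
```

```text
t 8.6 pos [ 0.6164 -0.2393  0.2589] z [-1.6e-03  8.0e-04 -1.0e+00] F [-0.2  0.8 -0.8] g 0.334 59.2
slide cm [15.28 34.99 -0.08]
```

drive_tool([
  [0.8, 1.8, 0],
  [1.5, 3.5, 0],
  [2, 4.6, 0],
  [2, 4.6, 0],
  [2, 4.6, 0],
  [2, 4.6, 0],
  [2, 4.6, 0],
  [1.7, 3.8, 0],
  [0.9, 2, 0],
  [0.4, 0.9, 0],
], gripper=[0, 0, 0, 0, 0, 0, 0, 0, 0, 0], roll=[0, 0, 0, 0, 0, 0, 0, 0, 0, 0])

```text
time: 9.85
position: [0.5727, 0.141, 0.2597]
tcp_rot: [[-0.956, 0.292, -0.001], [0.292, 0.956, -0.0], [0.001, -0.0, -1.0]]
force: [0.8, -0.5, -0.3]
grip_width: 0.335
grasp_force: 59.3
```

drive_tool([
  [0, 0, 0],
  [0, 0, 0],
  [0, 0, 0.5],
  [0, 0, 0.5],
  [0, 0, 0.5],
  [0, 0, 0.3],
  [0, 0, 0],
  [0, 0, 0],
  [0, 0, 0],
  [0, 0, 0],
], gripper=[0, 0, 0, 0, 0, 0, 0, 0, 0, 0], roll=[0, 0, 0, 0, 0, 0, 0, 0, 0, 0])

```text
time: 11.1
position: [0.5733, 0.14, 0.2421]
tcp_rot: [[-0.956, 0.293, 0.0], [0.293, 0.956, 0.0], [-0.0, 0.0, -1.0]]
force: [0.9, 0.1, -0.8]
grip_width: 0.336
grasp_force: 59.3
```

```bash
python3 -c "
from h import *
go([.573,.14,.24])
p=state()['position']; S=[p[0],p[1],p[2]-.039]
c=capture('side');d=capture('top')
P=[.573,.14,.19]
L=[]
for x in(c,d):
    L.append(tile(x,proj(x,P),25,8,[circ(x,P,.008),circ(x,S,.016),circ(x,S[:2]+[S[2]+.05],.016)]))
    for k in ('tall_sleeve','tall_sleeve_mid','plunger_top'):
        for q in spot_point(x,k): print(k,round(q['conf'],2),np.round(w(x,q['at']),4))
cv2.imwrite('pics/c3.png',np.hstack(L))"
```

```text
t 11.1 pos [0.5733 0.14   0.2421] z [ 2.e-04  0.e+00 -1.e+00] F [ 0.9  0.1 -0.8] g 0.336 59.3
slide cm [ 0.03 -0.01  0.21]
tall_sleeve 0.71 [ 0.681  -0.3549 -0.    ]
tall_sleeve 0.7 [0.5733 0.1408 0.2071]
tall_sleeve_mid 0.75 [ 0.6814 -0.3516  0.0249]
tall_sleeve_mid 0.58 [0.5737 0.1416 0.2286]
plunger_top 0.74 [0.5694 0.1404 0.1941]
plunger_top 0.51 [0.3545 0.079  0.1949]
tall_sleeve_mid 0.73 [ 0.6831 -0.3568  0.0235]
plunger_top 0.38 [0.3524 0.0745 0.1903]
```

View pics/c3.png

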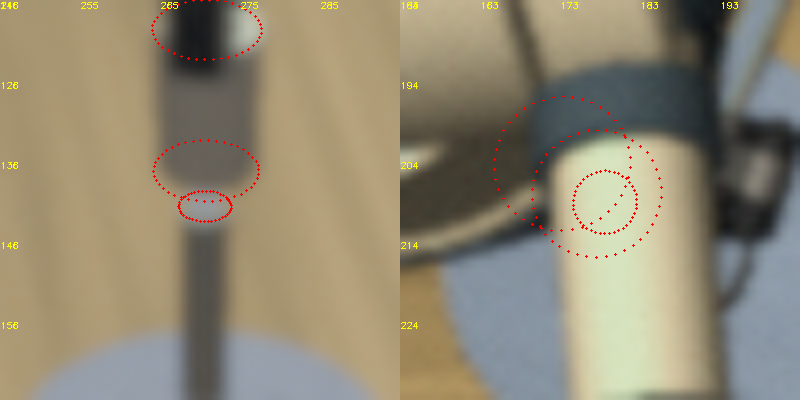

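The sleeve hangs centred over the plunger (plunger top at side (269,140), sleeve's lower edge near (269,134)), perhaps a few mm higher than I assumed. I descend gently and check the force.

drive_tool([
  [0, 0, 0.4],
  [0, 0, 0.4],
  [0, 0, 0.4],
  [0, 0, 0.4],
  [0, 0, 0.4],
  [0, 0, 0.4],
  [0, 0, 0.4],
  [0, 0, 0.2],
  [0, 0, 0],
  [0, 0, 0],
], gripper=[0, 0, 0, 0, 0, 0, 0, 0, 0, 0], roll=[0, 0, 0, 0, 0, 0, 0, 0, 0, 0])

```text
time: 12.75
position: [0.5733, 0.1399, 0.2121]
tcp_rot: [[-0.956, 0.293, 0.0], [0.293, 0.956, -0.0], [-0.0, 0.0, -1.0]]
force: [-0.6, -0.1, -0.2]
grip_width: 0.33
grasp_force: 59.2
```

```bash
python3 -c "
from h import *
go([.573,.14,.155])
p=state()['position']; S=[p[0],p[1],p[2]-.039]
c=capture('side')
P=[.573,.14,.19]
cv2.imwrite('pics/c4.png',tile(c,proj(c,P),30,10,[circ(c,P,.008),circ(c,S,.016),circ(c,[.573,.14,.115],.025)]))"
```

```text
t 12.75 pos [0.5733 0.1399 0.2121] z [ 0. -0. -1.] F [-0.6 -0.1 -0.2] g 0.33 59.2
slide cm [ 0.03 -0.    5.71]
```

View pics/c4.png

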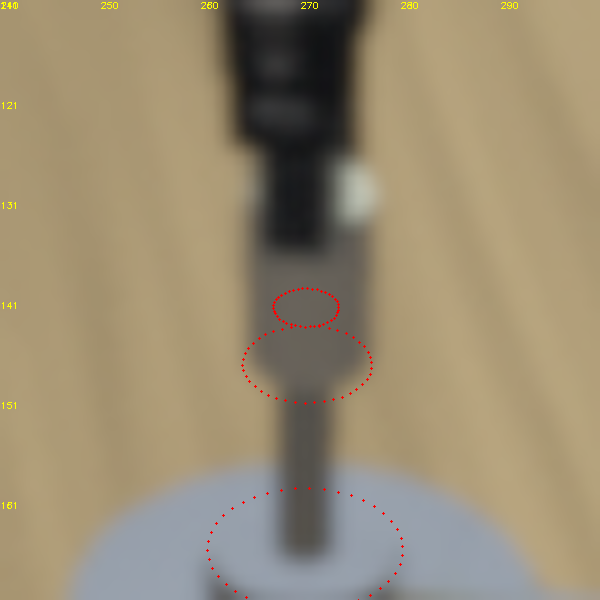

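The plunger has entered the bore (rod at column 269 under the sleeve, no force). I continue down.

drive_tool([
  [0, 0, 0.6],
  [0, 0, 0.6],
  [0, 0, 0.6],
  [0, 0, 0.6],
  [0, 0, 0.6],
  [0, 0, 0.6],
  [0, 0, 0.6],
  [0, 0, 0.6],
  [0, 0, 0.4],
  [0, 0, 0],
], gripper=[0, 0, 0, 0, 0, 0, 0, 0, 0, 0], roll=[0, 0, 0, 0, 0, 0, 0, 0, 0, 0])

```text
time: 14.05
position: [0.5732, 0.1399, 0.1597]
tcp_rot: [[-0.956, 0.293, -0.0], [0.293, 0.956, -0.0], [0.0, -0.0, -1.0]]
force: [-0.0, 0.7, -0.2]
grip_width: 0.335
grasp_force: 59.2
```

drive_tool([
  [0, 0, 0.05],
  [0, 0, 0.05],
  [0, 0, 0.05],
  [0, 0, 0.05],
  [0, 0, 0.0],
  [0, 0, 0.0],
  [0, 0, 0],
  [0, 0, 0],
  [0, 0, 0],
  [0, 0, 0],
], gripper=[0, 0, 0, 0, 0, 0, 0, 0, 0, 0], roll=[0, 0, 0, 0, 0, 0, 0, 0, 0, 0])

```text
time: 15.3
position: [0.5733, 0.14, 0.158]
tcp_rot: [[-0.956, 0.293, -0.0], [0.293, 0.956, -0.0], [0.0, -0.0, -1.0]]
force: [0.4, -0.3, -0.3]
grip_width: 0.332
grasp_force: 59.3
```

drive_tool([
  [0, 0, 0.1],
  [0, 0, 0.1],
  [0, 0, 0.05],
  [0, 0, 0.05],
  [0, 0, 0.05],
  [0, 0, 0.0],
  [0, 0, 0],
  [0, 0, 0],
  [0, 0, 0],
  [0, 0, 0],
], gripper=[0, 0, 0, 0, 0, 0, 0, 0, 0, 0], roll=[0, 0, 0, 0, 0, 0, 0, 0, 0, 0])

```text
time: 16.55
position: [0.5733, 0.1399, 0.1545]
tcp_rot: [[-0.956, 0.293, 0.0], [0.293, 0.956, -0.0], [-0.0, -0.0, -1.0]]
force: [-0.5, 0.7, -0.0]
grip_width: 0.334
grasp_force: 59.2
```

drive_tool([
  [0, 0, 0.05],
  [0, 0, 0.05],
  [0, 0, 0.05],
  [0, 0, 0],
  [0, 0, 0],
  [0, 0, 0.0],
  [0, 0, 0],
  [0, 0, 0],
  [0, 0, 0],
  [0, 0, 0],
], gripper=[0, 0, 0, 0, 0, 0, 0, 0, 0, 0], roll=[0, 0, 0, 0, 0, 0, 0, 0, 0, 0])

```text
time: 17.8
position: [0.5737, 0.14, 0.1536]
tcp_rot: [[-0.956, 0.293, 0.001], [0.293, 0.956, 0.0], [-0.001, 0.0, -1.0]]
force: [-1.8, 1.0, 8.7]
grip_width: 0.332
grasp_force: 60.3
```

The sleeve is in contact at the expected height, so it is seated. I release and rise.

drive_tool([
  [0, 0, 0],
  [0, 0, 0],
  [0, 0, 0],
  [0, 0, 0],
  [0, 0, 0],
  [0, 0, 0],
  [0, 0, -1],
  [0, 0, -2],
  [0, 0, -3],
  [0, 0, -3],
], gripper=[0.5, 0.7, 1, 1, 1, 1, 1, 1, 1, 1], roll=[0, 0, 0, 0, 0, 0, 0, 0, 0, 0])

```text
time: 19.05
position: [0.5732, 0.1399, 0.2446]
tcp_rot: [[-0.956, 0.293, 0.0], [0.293, 0.956, 0.0], [-0.0, 0.0, -1.0]]
force: [0.2, -0.8, -0.1]
grip_width: 1.002
grasp_force: 0.0
```

```bash
python3 -c "
from h import *
go([.573,.14,.222])
c=capture('side')
P=[.573,.14]
cv2.imwrite('pics/c5.png',tile(c,proj(c,P+[.16]),30,10,[circ(c,P+[.19],.008),circ(c,P+[.165],.016),circ(c,P+[.115],.016)]))"
```

```text
t 19.05 pos [0.5732 0.1399 0.2446] z [ 3.e-04  0.e+00 -1.e+00] F [ 0.2 -0.8 -0.1] g 1.002 0.0
slide cm [ 0.03 -0.    2.26]
```

View pics/c5.png

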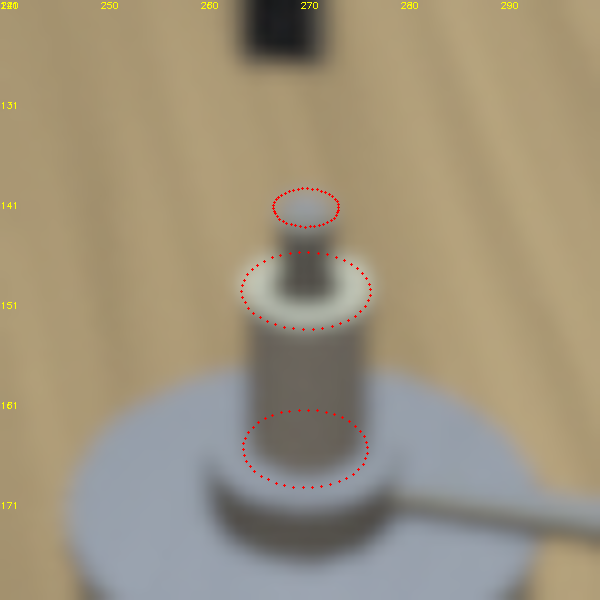

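The sleeve is seated flat: its ring top at (269,149) and base match the predicted outlines, and the plunger stands above it at (269,141). I shut the fingers and press.

drive_tool([
  [0, 0, 0],
  [0, 0, 0],
  [0, 0, 0],
  [0, 0, 0],
  [0, 0, 0],
  [0, 0, 0],
  [0, 0, 0],
  [0, 0, 0],
  [0, 0, 0],
  [0, 0, 0],
], gripper=[0, 0, 0, 0, 0, 0, 0, 0, 0, 0], roll=[0, 0, 0, 0, 0, 0, 0, 0, 0, 0])

```text
time: 20.35
position: [0.5733, 0.14, 0.243]
tcp_rot: [[-0.956, 0.293, 0.0], [0.293, 0.956, 0.0], [-0.0, 0.0, -1.0]]
force: [-0.7, 0.5, -0.3]
grip_width: -0.002
grasp_force: 0.0
```

drive_tool([
  [0, 0, 0.5],
  [0, 0, 0.7],
  [0, 0, 0.7],
  [0, 0, 0.6],
  [0, 0, 0.6],
  [0, 0, 0.6],
  [0, 0, 0.6],
  [0, 0, 0.4],
  [0, 0, 0],
  [0, 0, 0],
], gripper=[0, 0, 0, 0, 0, 0, 0, 0, 0, 0], roll=[0, 0, 0, 0, 0, 0, 0, 0, 0, 0])

```text
time: 21.6
position: [0.5734, 0.14, 0.1962]
tcp_rot: [[-0.956, 0.293, 0.0], [0.293, 0.956, 0.0], [-0.0, 0.0, -1.0]]
force: [0.6, 0.3, 0.5]
grip_width: -0.001
grasp_force: 0.0
```

```bash
python3 -c "
from h import *
go([.573,.14,.187])"
```

```text
t 21.6 pos [0.5734 0.14   0.1962] z [ 3.e-04  0.e+00 -1.e+00] F [0.6 0.3 0.5] g -0.001 0.0
slide cm [ 0.04 -0.01  0.92]
```

```bash
python3 -c "
from h import *
s=state();print(s['force'],s['wrist_torque'],s['joint_torque'])
c=capture('side')
P=[.573,.14]
cv2.imwrite('pics/c6.png',tile(c,proj(c,P+[.17]),30,10,[circ(c,P+[.1962-.022],.008),circ(c,P+[.165],.016),circ(c,P+[.115],.016)]))
d=capture('top')
for x in (c,d):
  for q in spot_point(x,'plunger_top'): print(round(q['conf'],2),np.round(w(x,q['at']),4))
"
```

```text
[0.59763265 0.28934333 0.51205115] [ 0.04793381 -0.02896387 -0.00304827] [-4.94623309e-04 -8.32368064e+01 -3.53443730e+01 -8.95899461e-05
 -1.00551170e-02 -2.43024510e-05]
0.57 [0.5724 0.1417 0.1905]
0.52 [0.3547 0.0797 0.1926]
0.51 [0.353  0.0774 0.1911]
```

View pics/c6.png

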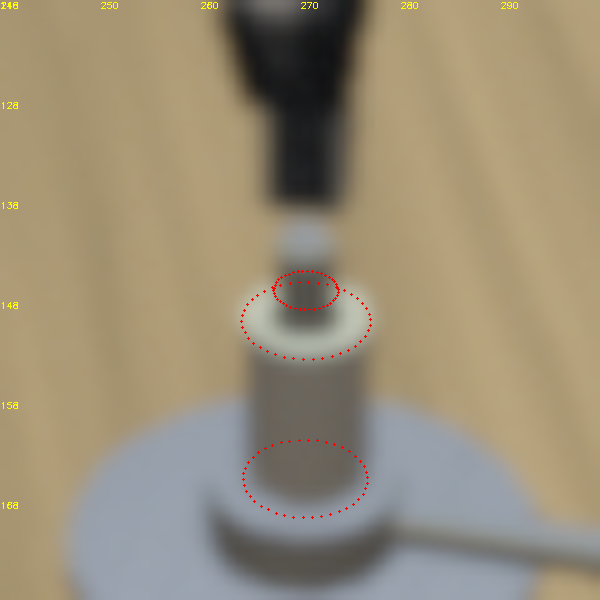

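The fingertips still hang just above the plunger top (tips at row 138, plunger top at row 141), so they reach less far ahead of the TCP than stated. I descend in small steps to find the contact by force.

```bash
python3 -c "
import rig; print([ (k,getattr(rig,k)) for k in dir(rig) if 'tip' in k.lower() or 'tcp' in k.lower()]); print([k for k in rig.state()])"
```

```text
[('tcp_to_tips', 0.022)]
['time', 'joint_positions', 'joint_vel', 'joint_torque', 'position', 'tcp_rot', 'force', 'wrist_torque', 'grasp_force', 'grip_width']
```

drive_tool([
  [0, 0, 0.1],
  [0, 0, 0.1],
  [0, 0, 0.1],
  [0, 0, 0],
  [0, 0, 0],
  [0, 0, 0],
  [0, 0, 0],
  [0, 0, 0],
  [0, 0, 0],
  [0, 0, 0],
], gripper=[0, 0, 0, 0, 0, 0, 0, 0, 0, 0], roll=[0, 0, 0, 0, 0, 0, 0, 0, 0, 0])

```text
time: 23.05
position: [0.5733, 0.1399, 0.193]
tcp_rot: [[-0.956, 0.293, -0.0], [0.293, 0.956, -0.0], [0.0, -0.0, -1.0]]
force: [-0.8, -0.9, -0.0]
grip_width: -0.003
grasp_force: 0.0
```

drive_tool([
  [0, 0, 0.1],
  [0, 0, 0.1],
  [0, 0, 0.1],
  [0, 0, 0],
  [0, 0, 0],
  [0, 0, 0],
  [0, 0, 0],
  [0, 0, 0],
  [0, 0, 0],
  [0, 0, 0],
], gripper=[0, 0, 0, 0, 0, 0, 0, 0, 0, 0], roll=[0, 0, 0, 0, 0, 0, 0, 0, 0, 0])

```text
time: 24.3
position: [0.5733, 0.14, 0.19]
tcp_rot: [[-0.956, 0.293, -0.0], [0.293, 0.956, -0.0], [0.0, -0.0, -1.0]]
force: [-0.4, 0.0, -0.5]
grip_width: 0.0
grasp_force: 0.0
```

drive_tool([
  [0, 0, 0.1],
  [0, 0, 0.1],
  [0, 0, 0.1],
  [0, 0, 0.1],
  [0, 0, 0],
  [0, 0, 0],
  [0, 0, 0],
  [0, 0, 0],
  [0, 0, 0],
  [0, 0, 0],
], gripper=[0, 0, 0, 0, 0, 0, 0, 0, 0, 0], roll=[0, 0, 0, 0, 0, 0, 0, 0, 0, 0])

```text
time: 25.55
position: [0.5733, 0.1399, 0.186]
tcp_rot: [[-0.956, 0.293, -0.0], [0.293, 0.956, -0.0], [-0.0, -0.0, -1.0]]
force: [-0.2, 0.2, 0.9]
grip_width: 0.0
grasp_force: 0.0
```

```bash
python3 -c "
from h import *
go([.573,.14,.165])
c=capture('side')
P=[.573,.14]
x,y=np.round(proj(c,P+[.165])).astype(int)
print('col',x,'row165',y,'row190',proj(c,P+[.19])); print(c['pixels'][y-25:y+8,x].mean(1).round().astype(int).tolist(), 'from row',y-25)
cv2.imwrite('pics/c7.png',tile(c,proj(c,P+[.17]),30,10,[circ(c,P+[.19],.008),circ(c,P+[.165],.0095)]))
"
```

```text
t 25.55 pos [0.5733 0.1399 0.186 ] z [-0.e+00 -1.e-04 -1.e+00] F [-0.2  0.2  0.9] g 0.0 0.0
slide cm [ 0.03 -0.    2.1 ]
col 270 row165 150 row190 [270.13628997 141.28419705]
[30, 27, 26, 25, 22, 22, 22, 28, 33, 30, 29, 28, 28, 30, 34, 35, 57, 95, 116, 108, 88, 81, 79, 80, 82, 102, 146, 171, 155, 121, 104, 101, 101] from row 125
```

View pics/c7.png

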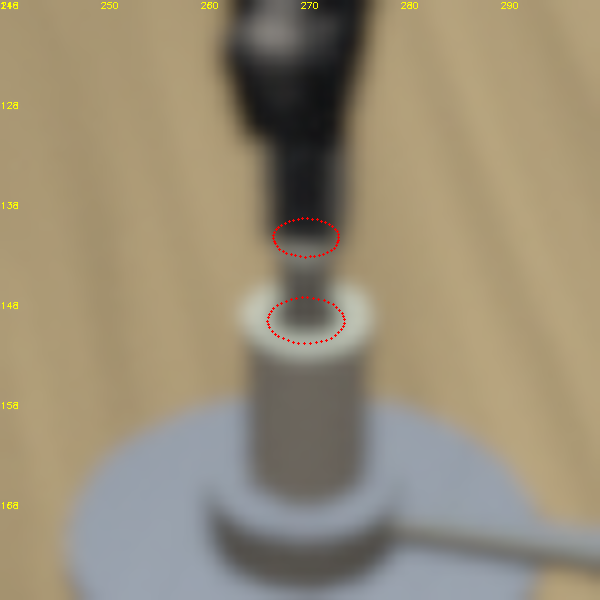

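The tips now almost touch the plunger top (tip edge at (269,141), rod still fully up), with no force yet. I keep stepping down.

drive_tool([
  [0, 0, 0.1],
  [0, 0, 0.1],
  [0, 0, 0.1],
  [0, 0, 0.1],
  [0, 0, 0],
  [0, 0, 0],
  [0, 0, 0],
  [0, 0, 0],
  [0, 0, 0],
  [0, 0, 0],
], gripper=[0, 0, 0, 0, 0, 0, 0, 0, 0, 0], roll=[0, 0, 0, 0, 0, 0, 0, 0, 0, 0])

```text
time: 26.85
position: [0.5733, 0.1399, 0.182]
tcp_rot: [[-0.956, 0.293, 0.0], [0.293, 0.956, 0.0], [-0.0, 0.0, -1.0]]
force: [-0.0, 0.6, 3.9]
grip_width: 0.002
grasp_force: 1.7
```

drive_tool([
  [0, 0, 0.1],
  [0, 0, 0.1],
  [0, 0, 0.1],
  [0, 0, 0.1],
  [0, 0, 0],
  [0, 0, 0],
  [0, 0, 0],
  [0, 0, 0],
  [0, 0, 0],
  [0, 0, 0],
], gripper=[0, 0, 0, 0, 0, 0, 0, 0, 0, 0], roll=[0, 0, 0, 0, 0, 0, 0, 0, 0, 0])

```text
time: 28.1
position: [0.5733, 0.1399, 0.178]
tcp_rot: [[-0.956, 0.293, 0.0], [0.293, 0.956, -0.0], [-0.0, 0.0, -1.0]]
force: [0.2, -0.1, 4.5]
grip_width: -0.0
grasp_force: 2.2
```

drive_tool([
  [0, 0, 0.3],
  [0, 0, 0.3],
  [0, 0, 0.3],
  [0, 0, 0.3],
  [0, 0, 0.1],
  [0, 0, 0],
  [0, 0, 0],
  [0, 0, 0],
  [0, 0, 0],
  [0, 0, 0],
], gripper=[0, 0, 0, 0, 0, 0, 0, 0, 0, 0], roll=[0, 0, 0, 0, 0, 0, 0, 0, 0, 0])

```text
time: 29.35
position: [0.5734, 0.14, 0.1651]
tcp_rot: [[-0.956, 0.293, 0.0], [0.293, 0.956, 0.0], [-0.0, 0.0, -1.0]]
force: [0.2, 0.1, 7.5]
grip_width: 0.001
grasp_force: 3.8
```

drive_tool([
  [0, 0, 0.1],
  [0, 0, 0.1],
  [0, 0, 0],
  [0, 0, 0],
  [0, 0, 0],
  [0, 0, 0],
  [0, 0, 0],
  [0, 0, 0],
  [0, 0, 0],
  [0, 0, 0],
], gripper=[0, 0, 0, 0, 0, 0, 0, 0, 0, 0], roll=[0, 0, 0, 0, 0, 0, 0, 0, 0, 0])

```text
time: 30.6
position: [0.5734, 0.14, 0.1632]
tcp_rot: [[-0.956, 0.293, 0.0], [0.293, 0.956, 0.0], [-0.0, 0.0, -1.0]]
force: [-0.8, 0.0, 8.5]
grip_width: 0.002
grasp_force: 4.0
```

drive_tool([
  [0, 0, 0.1],
  [0, 0, 0],
  [0, 0, 0],
  [0, 0, 0],
  [0, 0, 0],
  [0, 0, 0],
  [0, 0, 0],
  [0, 0, 0],
  [0, 0, 0],
  [0, 0, 0],
], gripper=[0, 0, 0, 0, 0, 0, 0, 0, 0, 0], roll=[0, 0, 0, 0, 0, 0, 0, 0, 0, 0])

```text
time: 31.85
position: [0.5734, 0.14, 0.1622]
tcp_rot: [[-0.956, 0.293, 0.0], [0.293, 0.956, 0.0], [-0.0, 0.0, -1.0]]
force: [0.4, 0.4, 8.0]
grip_width: -0.002
grasp_force: 4.1
```

drive_tool([
  [0, 0, 0.1],
  [0, 0, 0],
  [0, 0, 0],
  [0, 0, 0],
  [0, 0, 0],
  [0, 0, 0],
  [0, 0, 0],
  [0, 0, 0],
  [0, 0, 0],
  [0, 0, 0],
], gripper=[0, 0, 0, 0, 0, 0, 0, 0, 0, 0], roll=[0, 0, 0, 0, 0, 0, 0, 0, 0, 0])

```text
time: 33.1
position: [0.5734, 0.14, 0.1612]
tcp_rot: [[-0.956, 0.293, 0.0], [0.293, 0.956, 0.0], [-0.0, 0.0, -1.0]]
force: [-0.8, 0.2, 8.0]
grip_width: 0.002
grasp_force: 4.3
```

drive_tool([
  [0, 0, 0.05],
  [0, 0, 0],
  [0, 0, 0],
  [0, 0, 0],
  [0, 0, 0],
  [0, 0, 0],
  [0, 0, 0],
  [0, 0, 0],
  [0, 0, 0],
  [0, 0, 0],
], gripper=[0, 0, 0, 0, 0, 0, 0, 0, 0, 0], roll=[0, 0, 0, 0, 0, 0, 0, 0, 0, 0])

```text
time: 34.35
position: [0.5734, 0.14, 0.1607]
tcp_rot: [[-0.956, 0.293, 0.0], [0.293, 0.956, 0.0], [-0.0, 0.0, -1.0]]
force: [-0.2, -0.3, 9.0]
grip_width: -0.002
grasp_force: 4.5
```

drive_tool([
  [0, 0, 0.05],
  [0, 0, 0],
  [0, 0, 0],
  [0, 0, 0],
  [0, 0, 0],
  [0, 0, 0],
  [0, 0, 0],
  [0, 0, 0],
  [0, 0, 0],
  [0, 0, 0],
], gripper=[0, 0, 0, 0, 0, 0, 0, 0, 0, 0], roll=[0, 0, 0, 0, 0, 0, 0, 0, 0, 0])

```text
time: 35.6
position: [0.5734, 0.14, 0.1605]
tcp_rot: [[-0.956, 0.293, 0.001], [0.293, 0.956, 0.0], [-0.001, 0.0, -1.0]]
force: [-2.2, -0.4, 12.6]
grip_width: -0.002
grasp_force: 6.4
```

The force jumped at 0.1605, so the fingertips now rest on the sleeve's rim with the plunger level with it. A last look follows.

```bash
python3 -c "
from h import *
c=capture('side')
P=[.573,.14]
cv2.imwrite('pics/c8.png',np.hstack([tile(c,proj(c,P+[.15]),25,8,[circ(c,P+[.165],.016)]),tile(c,[300,270],50,4)]))
"
```

```text
(no output)
```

View pics/c8.png

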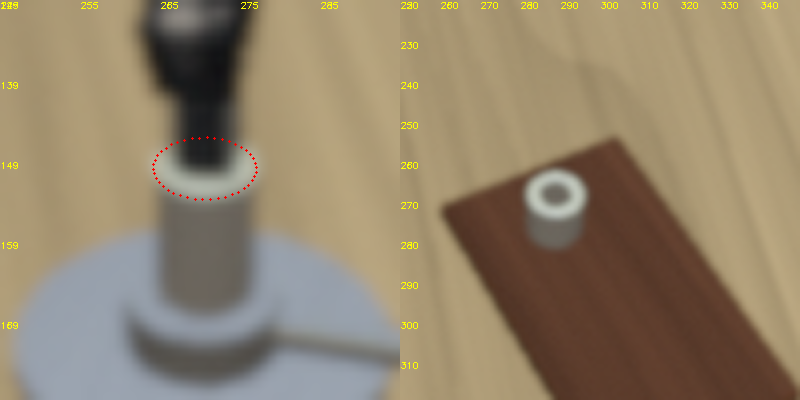

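The fingers rest on the sleeve's rim at (269,149), the sleeve stands upright on the cap, and the short sleeve is untouched at (289,269).

```bash
python3 -c "
from rig import *
print(close_job())"
```

```text
the job is handed in; nothing more can be done
None
```

The tall sleeve sits flat on the far pump's cap, and the shut gripper holds the plunger pressed level with the sleeve's top; I handed the job in at about 36 s of the 61 s allowed.

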